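# Hold the laminator lid open for its new strut

## Task

The gas strut of the vacuum laminator is off for replacement, so the lid falls shut. Clear the phone off the closed lid and lay it gently, screen up and lengthwise, on the sloped phone stand with its lower end against the lip, and let go of it; then lift the lid by its bar handle, without letting it drop, and hold it open at 60 degrees so that I can clip the new strut on - finish while still holding it there. Leave the strut, the cup, the bottle and the spray can where they are.

Things in the scene. Friction and masses are not known exactly. Their poses are not given: they have to be found in the camera images.
- phone: Small phone in a blue bumper case, black screen on top: 124 mm long (its x), 59 mm wide (its y), 11 mm thick, about 0.12 kg. At the start it lies screen up on the closed lid of the laminator. Origin: centre of its underside; z points out of the screen. Which end is up on the stand does not matter.
- stand: Phone stand on the other side from the laminator, fixed to the bench: dark base 105 x 80 mm, 8 mm thick, under a sloped plate whose low end points roughly to the robot. Origin: under the base; x points to the high end.
- rest: The stand's sloped aluminium plate, 42 mm wide (y; narrower than the phone), 118 mm long, rising at 30 degrees along its x; z square to its face. An orange lip stands 9 mm proud at the low end, inner face at x = -62.5 mm. Origin: on the plate's face, 61 mm above the bench, where the phone's origin comes when it lies centred against the lip. The phone does not slide down by itself.
- laminator: Vacuum laminator, turquoise case 230 mm deep (x from -105 to 125 mm), 280 mm wide (y), fixed to the bench on the robot's left or right; x points to its rear, away from the robot. Origin: on the bench under the case. Its closed lid has a flat top 106 mm above the bench, x from -100 to 105 mm.
- lid_hinge (a point): Middle of the lid's hinge axis, at the rear of the case, 98 mm above the bench; the axis runs along the laminator's y. Site axes are the laminator's.
- lid_bar (a point): Turquoise round bar handle at the lid's front, 14 mm diameter, 170 mm long along its y; the middle 140 mm between the brackets is free. Origin: middle of the bar. Turns with the lid (x to the hinge, z out of the lid's top). Closed: 134 mm above the bench, 35 mm ahead of the lid's front edge, 28 mm above its top. The hinge axis lies 240 mm along its +x and 36 mm along its -z.
- lid (a joint): Opening angle of the lid, rad: 0 closed, grows as the front rises; 60 degrees = 1.047; stop at 1.5. No spring, stay or useful friction: let go, it falls shut. The lid is an aluminium frame with a pale window, 205 x 280 mm, 16 mm thick; with the bar about 0.77 kg (up to a quarter more or less).
- gas_strut: New gas strut, black tube and thin steel rod with grey end fittings, 193 mm long (its x), 15 mm high, lying on the bench in front of the robot; bystander. Origin: under its middle.
- cup: Lidded white and dark coffee cup, 82 mm diameter, 112 mm high at an outer side; bystander. Origin: under its middle.
- flux_bottle: White plastic bottle with a red cap, 40 mm diameter, 85 mm high at an outer side; bystander. Origin: under its middle.
- spray_can: Yellow spray can, 52 mm diameter, 170 mm high at an outer side; bystander. Origin: under its middle.

How it is judged (in metres and radians):
On the way, in this order (a step that is already met when the one before it is completed fails the run):
1. the phone lies flat on the sloped stand against its lip, let go, with the lid still closed (x of phone in the frame of rest between -0.006 and 0.01 m and y of phone in the frame of rest between -0.012 and 0.012 m and z of phone in the frame of rest between -0.004 and 0.005 m and angle between the z axis of phone and the z axis of rest, either way round below 0.1 rad and angle between the x axis of phone and the x axis of rest, either way round below 0.15 rad and angle between phone's own z axis and vertical below 0.75 rad and linear speed of phone below 0.03 m/s and contact force between phone and the fingers below 0.1 N and value of joint lid below 0.05 rad), for 0.3 s.
2. the lid is being lifted by its bar handle (value of joint lid above 0.25 rad and contact force between the fingers and lid_bar above 0.5 N), for 0.1 s.
At the end, for the whole second after the job is handed in: The fingers hold the lid still by its bar (over 0.5 N) at 60 +- 4 degrees; the phone lies untouched on the sloped stand: flat on the plate (6 degrees), screen up, lengthwise (9 degrees), centred within 12 mm, lower end at most 10 mm from the lip (value of joint lid between 0.977 and 1.117 rad and velocity of joint lid between -0.05 and 0.05 rad/s and contact force between the fingers and lid_bar above 0.5 N and x of phone in the frame of rest between -0.006 and 0.01 m and y of phone in the frame of rest between -0.012 and 0.012 m and z of phone in the frame of rest between -0.004 and 0.005 m and angle between the z axis of phone and the z axis of rest, either way round below 0.1 rad and angle between the x axis of phone and the x axis of rest, either way round below 0.15 rad and angle between phone's own z axis and vertical below 0.75 rad and linear speed of phone below 0.03 m/s and contact force between phone and the fingers below 0.1 N); the arm keeps its last pose, push and grip.
It fails at once if the gas strut, the cup, the bottle or the spray can is moved more than 30 mm (distance of any of gas_strut, cup, flux_bottle, spray_can from where it was at the start of the episode above 0.03 m).
It fails at once if the lid is let drop (it falls faster than 1.5 rad/s) (velocity of joint lid below -1.5 rad/s).
It fails at once if the phone is dropped or thrown (moves faster than 0.5 m/s while the fingers do not hold it) (linear speed of phone above 0.5 m/s and contact force between phone and the fingers below 0.05 N).
It also fails if it takes over 56 s, if anything falls off the work surface, if the arm or the gripper's body presses on something with over 40 N, if the wrist force passes 120 N, or if a joint passes its speed limit or range.

## Robot

A 6-joint arm with a two-finger parallel gripper is mounted at the origin on the work surface. World frame = base frame: x ahead of the robot, y to its left, z up, the work surface at z = 0. Lengths are in mm, angles in rad, forces in N, time in s.
With the tool pointing down it reaches from about 350 to 725 mm from the base axis. Payload 4.3 kg.
Tool frame: the origin (TCP) lies between the finger pads; the fingertips stand ctrl.tips_ahead ahead of it and the grasp point (between the pads) lies 3 mm ahead of it (ctrl.tips_ahead is the distance from the TCP to the fingertips, in mm); z points along the fingers, y is the line along which they close (so a half turn about z gives the same grasp; the last joint's range is limited). The gripper opens to 85 mm and grips with 20 to 120 N. Pads are 22 mm wide; open, the fingers measure 114 mm over their backs; the gripper's body (76 mm by 85 mm) begins 54 mm behind the grasp point. The pads swing forward as they close: fully open they stand 13 mm farther back than shut.
Start: joints at [1.013, 0.377, 0.081, 1.274, 0, 1.46], TCP at [248.976, 518.339, 253.329] pointing down, gripper open.
Joint ranges: [-2.72, 2.72], [-0.84, 1.66], [-1.02, 1.22], [-1.77, 2.12], [-1.37, 1.28], [-3.14, 3.14]. Speed limits (rad/s): [2.57, 2.57, 3.14, 3.14, 3.14, 3.14].

## Interface

Orientations are given as [roll, pitch, yaw] about the fixed x, y, z axes, in that order (R = Rz(yaw) Ry(pitch) Rx(roll)).
In Python, from workcell import ctrl gives the robot as it stands.
- The arm moves only by the tool play_rows, never from a script. Its argument "increments" is a list of rows, each an object with "linear": the shift along the tool's x, y, z in cm, a list of three; "yaw": the turn about the tool's z in degrees; "jaw": the opening, from 0 (shut) to 1 (fully open). In form: [{"linear": [tx, ty, tz], "yaw": yaw, "jaw": jaw}, ...]. A call has 1 to 20 rows; each row shifts and turns the commanded pose from where the row before left it, along the tool's axes as they then stand; what a row does not reach is not made up. A row lasts 1/12 s, in which the tool goes at most 41.7 mm and 7.16 degrees, less where a joint would pass 70% of its speed; a pose out of reach is approached as far as the arm can. A call with a gripper value outside its range is refused whole. The fingers move at their own pace and stop on an object; the grip force is fixed at half the most. Time passes only in rows, so rows that do not move let the fingers close. It gives the time, the measured TCP pose, the force, the opening and the grip force at its end, in the units of the state.
- ctrl.read_state(): the state, without advancing time (a new reading comes with each control period).
- ctrl.capture(name): name is "side" or "top" or "wrist"; returns the picture (400x640x3 uint8, red, green, blue); there is no depth.
- ctrl.camera_model(name): a dict with "K" (3x3 intrinsics, pixels), "extrinsics" (4x4, takes a point from camera to world coordinates). Camera axes: x right, y down, z forward; pixel columns grow to the right and rows downward; lengths in mm; the calibration is good to about 2 mm. A picture is of the moment at which its call begins: read the wrist's pose just before it. camera_model takes no time and is no camera call; for the wrist camera it gives the pose at the moment of the call.
- ctrl.close_job(): hands the job in; it is judged then, once.
Trained networks look in the newest picture that a camera, given by its name, has taken for a name from the list of things; names that differ only in an ending like _2 or _b are one class to them, and where a whole thing is asked for, a point or a joint stands for the part that bears it (a point fixed in the world has none). Each returns a list of dicts, best first, with "conf" (0 to 1); they miss things now and then, are a little off and sometimes report something else, mostly with a low value. They report only what shows in the picture. A call takes as long as a camera call.
- ctrl.boxes_of(camera, target): "box" ([left, top, right, bottom] in pixels, round what is visible of it).
- ctrl.pinpoint(camera, target): "pixel" ([column, row] in pixels: a listed point, or the origin of a listed thing).
The state is a dict: "time_s": time; "qpos": joint angles; "qvel": joint speeds; "joint_efforts": joint torques, N m; "position": TCP position; "orientation": TCP orientation; "force": force on the tool from outside, world axes, zero at the start; "ft_torque": the same for the moment, N m; "gripper_width": finger opening in mm; "finger_force": force on a finger pad.
Only numpy, scipy, OpenCV 4.12 (cv2) and the standard library are available. Lean on these libraries where they do the work, as an engineer would, in place of code of your own. Each camera call takes 0.05 s, during which the arm holds its last target. There are 200 camera calls.

## Working session

There is one attempt and no reset: what is moved stays moved. The work goes in short steps, Python scripts to look and compute and a tool call to move; the robot and the scene stay as the last step left them, time stands still between calls to the robot, and variables do not carry over. Pictures are saved under pics/ and viewed, at most 10 in all, crops included, and the job is handed in when it is done.

Besides the shell and the picture viewer there is one more tool, called after "Request:" as name(argument=value, ...), one argument or row to a line, values as JSON. play_rows: Moves the arm, as the interface text tells. Its arguments: {"type":"object","properties":{"increments":{"type":"array"}},"required":["increments"]}

```bash
mkdir -p pics; ls
cat > h.py <<'E'
import numpy as np, cv2
from workcell import ctrl
from scipy.spatial.transform import Rotation as Ro
def ray(cam,px):
    m=ctrl.camera_model(cam);K=np.array(m["K"]);E=np.array(m["extrinsics"])
    d=E[:3,:3]@np.linalg.solve(K,[px[0],px[1],1.]);return E[:3,3],d
def atz(cam,px,z):
    o,d=ray(cam,px);return o+d*(z-o[2])/d[2]
def proj(cam,P):
    m=ctrl.camera_model(cam);K=np.array(m["K"]);E=np.array(m["extrinsics"])
    p=(np.atleast_2d(P)-E[:3,3])@E[:3,:3];q=p@K.T;return q[:,:2]/q[:,2:]
def save(cam,n):
    im=ctrl.capture(cam);cv2.imwrite(f"pics/{n}.png",im[:,:,::-1]);return im
E
python3 - <<'E'
from h import *
np.set_printoptions(precision=1,suppress=True)
s=ctrl.read_state();print(s["position"],s["orientation"],s["gripper_width"],ctrl.tips_ahead)
for c in("top","side"):
    save(c,c+"0");m=ctrl.camera_model(c);print(c,np.array(m["K"]).tolist(),np.array(m["extrinsics"]).round(2).tolist())
    for t in("phone","stand","rest","laminator","lid_hinge","lid_bar","gas_strut","cup","flux_bottle","spray_can"):
        r=ctrl.pinpoint(c,t)[:2];z={"phone":106,"rest":61,"lid_hinge":98,"lid_bar":134}.get(t,0)
        print(t,[(round(x["conf"],2),np.round(x["pixel"],1),atz(c,x["pixel"],z)[:2]) for x in r])
E
```

```text
pics
[248.6 517.8 252.4] [-3.1 -0.   2.7] 85.3306925921033 22.0
top [[510.441498325326, 0.0, 324.90120343670145], [0.0, 510.441498325326, 207.5860591698601], [0.0, 0.0, 1.0]] [[-0.02, -0.98, 0.19, 264.5], [-1.0, 0.02, 0.02, -10.72], [-0.03, -0.19, -0.98, 1439.06], [0.0, 0.0, 0.0, 1.0]]
phone [(0.73, array([396.7, 190.6]), array([ 567.7, -175. ]))]
stand [(0.82, array([284.1, 188.4]), array([606.6, 137.1]))]
rest [(0.97, array([279.8, 176.5]), array([626.5, 142.7]))]
laminator [(0.7, array([395.8, 199.6]), array([ 565.3, -184.3]))]
lid_hinge [(0.59, array([390. , 154.5]), array([ 670.7, -162.5]))]
lid_bar [(0.56, array([399.2, 240. ]), array([ 431.3, -171.9]))]
gas_strut [(0.5, array([314.3, 265.1]), array([382.9,  52.9]))]
cup [(0.62, array([182.2, 276.8]), array([358.1, 426. ]))]
flux_bottle [(0.57, array([162.6, 220.9]), array([519.3, 488.4]))]
spray_can [(0.86, array([495.9, 200. ]), array([ 557.1, -469.3]))]
side [[381.60344854273194, 0.0, 318.88649720560113], [0.0, 381.60344854273194, 196.42156896124814], [0.0, 0.0, 1.0]] [[0.9, -0.32, 0.29, 168.76], [-0.44, -0.66, 0.61, -752.28], [-0.0, -0.68, -0.74, 1020.68], [0.0, 0.0, 0.0, 1.0]]
phone [(0.83, array([354. , 233.7]), array([ 560.1, -178.9]))]
stand [(0.98, array([323.9, 180.5]), array([626., 155.]))]
rest []
laminator [(0.92, array([354.9, 246.7]), array([ 582.4, -159.5]))]
lid_hinge [(0.84, array([386.1, 217.2]), array([ 685.1, -161.7])), (0.7, array([406.5, 337.2]), array([ 524.3, -505.6]))]
lid_bar [(0.63, array([314.4, 243.1]), array([ 431. , -176.5])), (0.49, array([234.3, 154.1]), array([341.1, 290.4]))]
gas_strut []
cup [(0.64, array([323.2, 182.5]), array([618.9, 146.7])), (0.59, array([235.2, 155.4]), array([368. , 438.7]))]
flux_bottle [(0.51, array([267.5, 137.8]), array([524.5, 486.9]))]
spray_can [(0.78, array([406.7, 338. ]), array([ 561.2, -481.4])), (0.7, array([265.9, 137.3]), array([519.6, 493. ]))]
```

Run:
```python
import cv2
a=cv2.imread("pics/top0.png")[110:310,140:540];b=cv2.imread("pics/side0.png")[100:300,200:520]
cv2.imwrite("pics/t1.png",cv2.resize(a,(800,400),interpolation=cv2.INTER_CUBIC))
cv2.imwrite("pics/s1.png",cv2.resize(b,(800,500),interpolation=cv2.INTER_CUBIC))
```

```text
(no output)
```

View pics/t1.png

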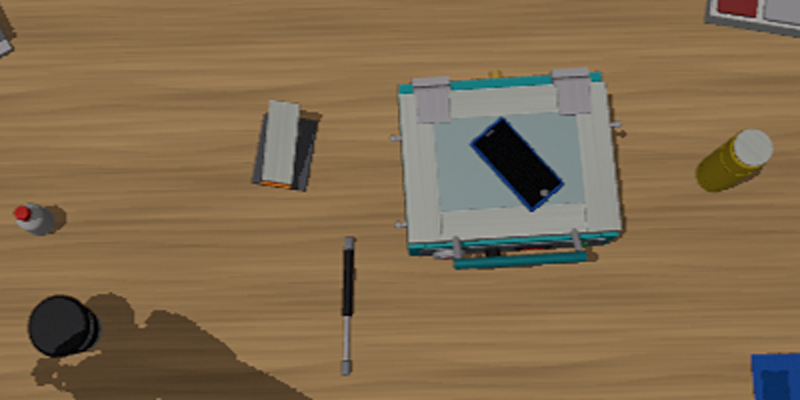

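View pics/s1.png

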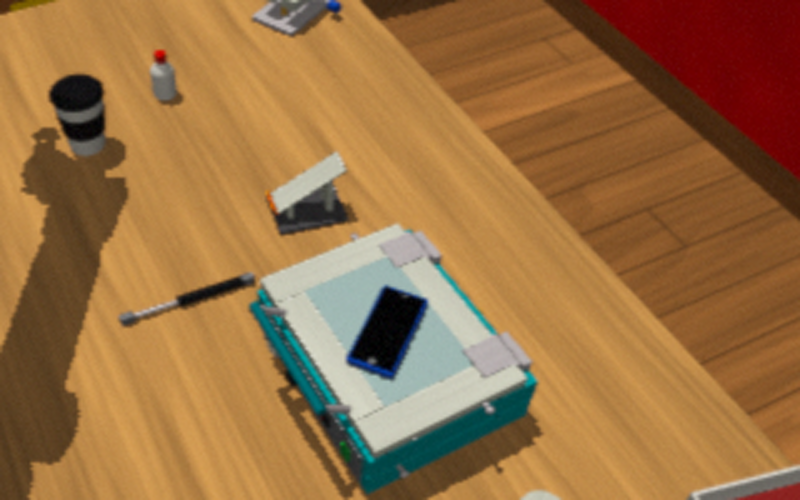

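The top view shows the stand plate at about (280,176) full-image, with the orange lip at the lower end. The phone is at about (398,191), lying diagonally on the lid, and the bar at about (400,240). The side view agrees with this. Next I'll measure with masks.

```bash
cat >> h.py <<'E'
def plan(tgt,yaw=None,n=1):
    """print tool-axis shift in cm to tgt and yaw (deg about tool z) bringing tool y axis line to world angle yaw(deg)"""
    s=ctrl.read_state();R=Ro.from_euler("xyz",s["orientation"]).as_matrix()
    d=R.T@(np.array(tgt)-s["position"])/10
    a=np.degrees(np.arctan2(R[1,1],R[0,1]));w=None
    if yaw is not None:
        w=-((yaw-a+90)%180-90)   # tool z points down
    print("pos",np.round(s["position"],1),"yangle",round(a,1),"q6",round(s["qpos"][5],2),"shift cm",d.round(2),"per row",(d/n).round(3),"yaw",w,"F",np.round(s["force"],1),"w",round(s["gripper_width"],1))
def comps(mask,cam,z,mn=20):
    n,l,st,c=cv2.connectedComponentsWithStats(mask.astype(np.uint8))
    for i in range(1,n):
        if st[i,4]<mn: continue
        ys,xs=np.where(l==i);P=np.array([atz(cam,(x,y),z)[:2] for x,y in zip(xs,ys)],np.float32)
        r=cv2.minAreaRect(P);b=cv2.boxPoints(r);e=[b[1]-b[0],b[2]-b[1]];e=max(e,key=np.linalg.norm)
        print(cam,z,"n",st[i,4],"px",c[i].round(0),"mean",P.mean(0).round(1),"rect c",np.round(r[0],1),"size",np.round(r[1],1),"long ang",round(float(np.degrees(np.arctan2(e[1],e[0]))),1))
E
python3 - <<'E'
from h import *
for cam in("top","side"):
    im=cv2.imread(f"pics/{cam}0.png");h=cv2.cvtColor(im,cv2.COLOR_BGR2HSV);H,S,V=cv2.split(h)
    roi=np.zeros(H.shape,bool);
    if cam=="top": roi[155:225,355:440]=1
    else: roi[205:260,325:385]=1
    ph=roi&((V<60)|((H>100)&(H<130)&(S>120)))
    print("phone");comps(ph,cam,117)
    print("bar");teal=(H>82)&(H<98)&(S>120);comps(teal,cam,134,40)
    print("lip");comps((H>5)&(H<18)&(S>190)&(V>120),cam,45,4)
s=ctrl.read_state();print(s["qpos"],ctrl.tips_ahead);plan([600,140,300],90)
print(np.array(ctrl.camera_model("wrist")["extrinsics"]).round(2).tolist(),ctrl.camera_model("wrist")["K"])
E
```

```text
phone
top 117 n 992 px [398. 192.] mean [ 562.4 -176.7] rect c [ 562.7 -176.9] size [123.5  58.8] long ang 39.6
bar
top 134 n 216 px [390. 151.] mean [ 669.7 -158.6] rect c [ 669.8 -158.8] size [ 11.9 132.5] long ang -87.8
top 134 n 54 px [440. 228.] mean [ 460.9 -276.8] rect c [ 458.7 -275.4] size [46.3 13. ] long ang 88.6
top 134 n 132 px [397. 230.] mean [ 457.5 -168.6] rect c [ 457.5 -168.9] size [  6.5 141.6] long ang -87.4
top 134 n 71 px [353. 233.] mean [451.5 -54.4] rect c [449.5 -58.3] size [13.7 54.3] long ang -87.5
top 134 n 313 px [399. 240.] mean [ 432.1 -172. ] rect c [ 432.3 -173. ] size [ 13.  166.8] long ang -87.9
lip
top 45 n 19 px [278. 202.] mean [557.6 151. ] rect c [557.7 151. ] size [37.   3.6] long ang 80.3
phone
side 117 n 649 px [355. 232.] mean [ 560.4 -181.9] rect c [ 561.6 -180.8] size [126.1  57.4] long ang 39.5
bar
side 134 n 52 px [386. 219.] mean [ 659.3 -190.3] rect c [ 659.3 -188.2] size [  4.8 115.1] long ang -87.8
side 134 n 396 px [317. 242.] mean [ 438.2 -176.2] rect c [ 437.2 -166.1] size [ 28.9 185.5] long ang -87.8Traceback (most recent call last):
  File "<stdin>", line 9, in <module>
  File "h.py", line 26, in comps
    ys,xs=np.where(l==i);P=np.array([atz(cam,(x,y),z)[:2] for x,y in zip(xs,ys)],np.float32)
                                     ~~~^^^^^^^^^^^^^
  File "h.py", line 8, in atz
    o,d=ray(cam,px);return o+d*(z-o[2])/d[2]
        ~~~^^^^^^^^
  File "h.py", line 5, in ray
    m=ctrl.camera_model(cam);K=np.array(m["K"]);E=np.array(m["extrinsics"])
ValueError: time passes only in moves, steps and waits
```

```bash
sed -i 's/^def ray/_c={}\ndef cm(c):\n    if c not in _c: _c[c]=ctrl.camera_model(c)\n    return _c[c]\ndef ray/; s/m=ctrl.camera_model(cam)/m=cm(cam)/' h.py
python3 - <<'E'
from h import *
plan([560,140,300],80)
print(np.array(ctrl.camera_model("wrist")["extrinsics"]).round(2).tolist(),ctrl.camera_model("wrist")["K"])
s=ctrl.read_state();print(s["qpos"],s["orientation"],ctrl.tips_ahead)
E
```

```text
pos [249.  518.3 253.3] yangle 64.3 q6 1.46 shift cm [-44.42 -20.64  -4.67] per row [-44.417 -20.636  -4.668] yaw -15.655255064003782 F [ 0.6 -0.3  0.1] w 85.5
[[0.43, 0.86, 0.27, 181.38], [0.9, -0.41, -0.13, 551.2], [0.0, 0.3, -0.95, 373.92], [0.0, 0.0, 0.0, 1.0]] [[312.44311282   0.         317.66885886]
 [  0.         312.44311282 199.51218822]
 [  0.           0.           1.        ]]
[ 1.01271125e+00  3.77286680e-01  8.09650714e-02  1.27441081e+00
 -2.18003819e-05  1.46047992e+00] [3.14153154e+00 2.87032702e-05 2.69382398e+00] 22.0
```

Request:
play_rows(
  increments=[
    {"linear": [-2.96, -1.38, -0.31], "yaw": 0, "jaw": 1},
    {"linear": [-2.96, -1.38, -0.31], "yaw": 0, "jaw": 1},
    {"linear": [-2.96, -1.38, -0.31], "yaw": 0, "jaw": 1},
    {"linear": [-2.96, -1.38, -0.31], "yaw": 0, "jaw": 1},
    {"linear": [-2.96, -1.38, -0.31], "yaw": 0, "jaw": 1},
    {"linear": [-2.96, -1.38, -0.31], "yaw": 0, "jaw": 1},
    {"linear": [-2.96, -1.38, -0.31], "yaw": 0, "jaw": 1},
    {"linear": [-2.96, -1.38, -0.31], "yaw": 0, "jaw": 1},
    {"linear": [-2.96, -1.38, -0.31], "yaw": 0, "jaw": 1},
    {"linear": [-2.96, -1.38, -0.31], "yaw": 0, "jaw": 1},
    {"linear": [-2.96, -1.38, -0.31], "yaw": 0, "jaw": 1},
    {"linear": [-2.96, -1.38, -0.31], "yaw": 0, "jaw": 1},
    {"linear": [-2.96, -1.38, -0.31], "yaw": 0, "jaw": 1},
    {"linear": [-2.96, -1.38, -0.31], "yaw": 0, "jaw": 1},
    {"linear": [-2.96, -1.38, -0.31], "yaw": 0, "jaw": 1},
    {"linear": [0, 0, 0], "yaw": -5.2, "jaw": 1},
    {"linear": [0, 0, 0], "yaw": -5.2, "jaw": 1},
    {"linear": [0, 0, 0], "yaw": -5.2, "jaw": 1},
    {"linear": [0, 0, 0], "yaw": 0, "jaw": 1},
    {"linear": [0, 0, 0], "yaw": 0, "jaw": 1},
  ],
)

```text
time_s: 2.77
position: [559.6, 139.4, 299.8]
orientation: [3.142, -0.0, 2.964]
force: [-0.3, -0.1, -0.5]
gripper_width: 85.5
finger_force: 0.0
```

Run:
```python
from h import *
cm("wrist");im=save("wrist","w1")
print(ctrl.pinpoint("wrist","rest"),ctrl.boxes_of("wrist","stand"))
plan([560,140,300],80)
import pickle;pickle.dump(cm("wrist"),open("w1.pkl","wb"))
for p in ctrl.pinpoint("wrist","rest"): print(atz("wrist",p["pixel"],61))
for p in ctrl.pinpoint("wrist","stand"): print(atz("wrist",p["pixel"],0))
print(proj("wrist",[[616,141,61],[557,151,38]]))
```

```text
[{'pixel': [329.0, 214.2], 'conf': 0.97}] [{'box': [295.4, 160.0, 355.6, 262.1], 'conf': 0.88}]
pos [559.5 139.7 299.9] yangle 79.9 q6 0.31 shift cm [-0.05  0.04 -0.01] per row [-0.045  0.041 -0.014] yaw -0.11834670098318156 F [ 0.6  0.1 -0.3] w 85.6
[618.19164259 143.26148679  61.        ]
[ 566.65556516 -166.6373579     0.        ]
[ 6.13541463e+02  1.40404341e+02 -5.68434189e-14]
[[326.87716085 212.85130603]
 [326.25787305 160.91093076]]
```

View pics/w1.png

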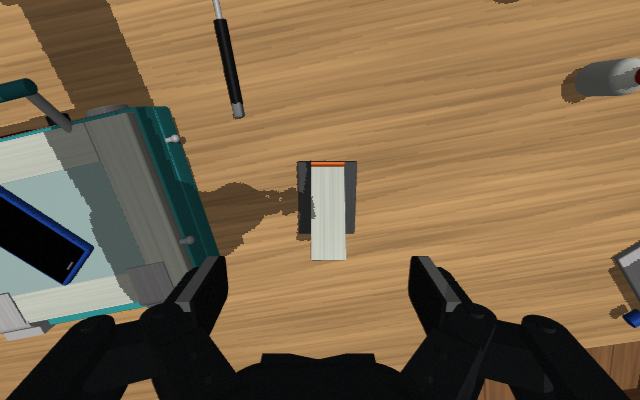

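The wrist view shows the stand plate with the orange lip at (311–345,162) and the high end at (311–347,260), almost square to the tool. I'll fit its pose to the corners.

Run:
```python
from h import *
import h,pickle
from scipy.optimize import least_squares
h._c["wrist"]=pickle.load(open("w1.pkl","rb"))
def feats(cam,n,roi):
    im=cv2.imread(f"pics/{n}.png");H,S,V=cv2.split(cv2.cvtColor(im,cv2.COLOR_BGR2HSV))
    y0,y1,x0,x1=roi;m=np.zeros(H.shape,bool);m[y0:y1,x0:x1]=1
    lip=m&(H<18)&(S>190)&(V>120);pl=m&(S<60)&(V>110)
    for k,q in(("lip",lip),("plate",pl)):
        ys,xs=np.where(q);r=cv2.minAreaRect(np.stack([xs,ys],1).astype(np.float32));print(cam,k,len(xs),r,[int(v) for v in (xs.min(),xs.max(),ys.min(),ys.max())])
    c=np.argwhere(pl)[:,::-1].mean(0);return pl,lip
out={}
for cam,n,roi in(("wrist","w1",(150,270,290,365)),("top","top0",(150,215,260,305))): out[cam]=feats(cam,n,roi)
# fit by overlap of predicted plate polygon+lip with mask
def pts(p,L):
    x,y,a=p;R=Ro.from_euler("zy",[a,-30],degrees=True).as_matrix()
    return np.array(L)@R.T+[x,y,61]
hi=[[55.5,21,0],[55.5,-21,0],[-62.5,-21,9],[-62.5,21,9]]
def cost(p,cams):
    t=0
    for c in cams:
        pl=out[c][0];pp=proj(c,pts(p,hi));S=8;A=np.zeros((400*S//1,1),np.uint8)
        y0,x0=np.floor(pp.min(0)[::-1]).astype(int)-15;w=150
        im=np.zeros((w*S,w*S),np.uint8);cv2.fillPoly(im,[np.round((pp-[x0-.5,y0-.5])*S).astype(np.int32)],255)
        a=cv2.resize(im,(w,w),interpolation=cv2.INTER_AREA)/255.
        t+=np.abs(a-pl[y0:y0+w,x0:x0+w]).sum()
    return t
from scipy.optimize import minimize
for cams in(["wrist"],["top"],["wrist","top"]):
    r=minimize(cost,[616,141,-9],args=(cams,),method="Nelder-Mead",options=dict(initial_simplex=[[616,141,-9],[622,141,-9],[616,146,-9],[616,141,-5]]))
    print(cams,r.x.round(1),round(r.fun,1),[proj(c,pts(r.x,hi)).round(1).tolist() for c in cams])
```

```text
wrist lip 127 ((327.0, 163.5), (3.0, 32.0), 90.0) [311, 343, 162, 165]
wrist plate 3121 ((328.0, 213.0), (92.0, 34.0), 90.0) [311, 345, 167, 259]
top lip 19 ((277.5199890136719, 201.8599853515625), (13.152186393737793, 1.2727923393249512), 8.130102157592773) [271, 284, 201, 203]
top plate 604 ((280.1276550292969, 180.51095581054688), (15.37220573425293, 40.50860595703125), 4.899092674255371) [271, 289, 160, 201]
['wrist'] [621.  141.4  -9.1] 247.4 [[[345.7, 262.8], [310.5, 262.7], [310.5, 166.0], [344.3, 165.2]]]
['top'] [618.5 141.7  -8.3] 48.6 [[[274.3, 159.1], [289.5, 160.8], [285.4, 202.2], [270.5, 200.6]]]
['wrist', 'top'] [620.4 141.4  -9.2] 300.5 [[[345.6, 262.3], [310.4, 262.2], [310.5, 165.5], [344.3, 164.7]], [[274.7, 158.4], [289.9, 160.3], [285.1, 201.7], [270.3, 199.8]]]
```

Request:
play_rows(
  increments=[
    {"linear": [0, 0, 0], "yaw": -6.2, "jaw": 1},
    {"linear": [0, 0, 0], "yaw": -6.2, "jaw": 1},
    {"linear": [0, 0, 0], "yaw": -6.2, "jaw": 1},
    {"linear": [0, 0, 0], "yaw": -6.2, "jaw": 1},
    {"linear": [0, 0, 0], "yaw": -6.2, "jaw": 1},
    {"linear": [0, 0, 0], "yaw": -6.2, "jaw": 1},
    {"linear": [0, 0, 0], "yaw": -6.2, "jaw": 1},
    {"linear": [0, 0, 0], "yaw": -6.3, "jaw": 1},
    {"linear": [2.0, -2.47, 0.9], "yaw": 0, "jaw": 1},
    {"linear": [2.0, -2.47, 0.9], "yaw": 0, "jaw": 1},
    {"linear": [2.0, -2.47, 0.9], "yaw": 0, "jaw": 1},
    {"linear": [2.0, -2.47, 0.9], "yaw": 0, "jaw": 1},
    {"linear": [2.0, -2.47, 0.9], "yaw": 0, "jaw": 1},
    {"linear": [2.0, -2.47, 0.9], "yaw": 0, "jaw": 1},
    {"linear": [2.0, -2.47, 0.9], "yaw": 0, "jaw": 1},
    {"linear": [2.0, -2.47, 0.9], "yaw": 0, "jaw": 1},
    {"linear": [2.0, -2.47, 0.9], "yaw": 0, "jaw": 1},
    {"linear": [2.0, -2.47, 0.9], "yaw": 0, "jaw": 1},
    {"linear": [0, 0, 0], "yaw": 0, "jaw": 1},
    {"linear": [0, 0, 0], "yaw": 0, "jaw": 1},
  ],
)

```text
time_s: 4.68
position: [562.6, -179.6, 208.9]
orientation: [3.14, -0.0, -2.453]
force: [-0.1, 0.4, 0.5]
gripper_width: 85.4
finger_force: 0.0
```

Run:
```python
from h import *
cm("wrist");im=save("wrist","w2")
for t,z in(("phone",106),("lid_bar",134)):
  for p in ctrl.pinpoint("wrist",t): print(t,p,atz("wrist",p["pixel"],z))
H,S,V=cv2.split(cv2.cvtColor(im[:,:,::-1].copy(),cv2.COLOR_BGR2HSV))
m=(H>105)&(H<130)&(S>120)&(V>50);m=m.astype(np.uint8)
k=cv2.morphologyEx(m,cv2.MORPH_CLOSE,np.ones((3,3)));comps(k,"wrist",117,80)
plan([562.5,-178.5,128],129.6)
print(proj("wrist",[[562.5,-178.5,117]]))
```

```text
phone {'pixel': [320.2, 212.6], 'conf': 0.69} [ 566.11909106 -175.62212841  106.        ]
lid_bar {'pixel': [470.5, 63.4], 'conf': 0.63} [ 432.81434092 -173.51746989  134.        ]
wrist 117 n 1824 px [320. 188.] mean [ 551.3 -188.6] rect c [ 563.2 -178.4] size [122.2  58. ] long ang 39.5
pos [ 563.3 -177.4  210.2] yangle 129.7 q6 -1.11 shift cm [ 0.14 -0.03  8.22] per row [ 0.141 -0.032  8.222] yaw 0.09556345908879393 F [0.6 1.2 0.4] w 85.5
[[320.46158088 211.76448339]]
```

View pics/w2.png

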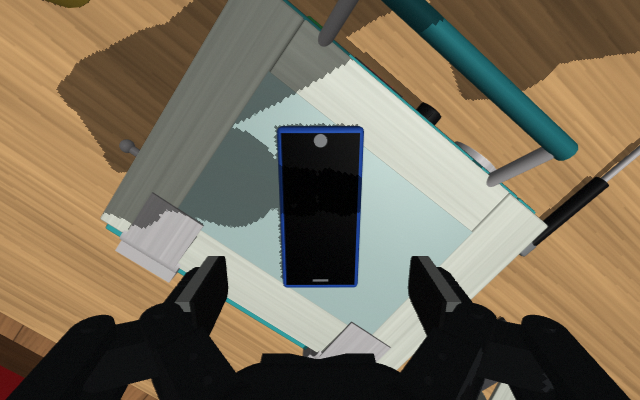

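The phone is centred at about (320,207), aligned between the fingers. I'll descend with the jaw part closed.

Request:
play_rows(
  increments=[
    {"linear": [0, 0, 2.0], "yaw": 0, "jaw": 0.8},
    {"linear": [0, 0, 2.0], "yaw": 0, "jaw": 0.8},
    {"linear": [0, 0, 2.0], "yaw": 0, "jaw": 0.8},
    {"linear": [0, 0, 1.0], "yaw": 0, "jaw": 0.8},
    {"linear": [0, 0, 0], "yaw": 0, "jaw": 0.8},
    {"linear": [0, 0, 0], "yaw": 0, "jaw": 0.8},
    {"linear": [0, 0, 0], "yaw": 0, "jaw": 0.8},
  ],
)

```text
time_s: 5.42
position: [564.0, -178.1, 141.2]
orientation: [-3.14, 0.001, -2.449]
force: [0.4, -0.2, -0.0]
gripper_width: 68.1
finger_force: 0.0
```

Run:
```python
from h import *
print(ctrl.tips_ahead);plan([563,-178.4,130],129.6)
```

```text
22.0
pos [ 564.  -178.1  141.2] yangle 129.7 q6 -1.11 shift cm [0.1  0.05 1.12] per row [0.099 0.048 1.123] yaw 0.08504352835251439 F [ 0.4 -0.2 -0. ] w 68.1
```

Request:
play_rows(
  increments=[
    {"linear": [0, 0, 0.3], "yaw": 0, "jaw": 0.8},
    {"linear": [0, 0, 0.3], "yaw": 0, "jaw": 0.8},
    {"linear": [0, 0, 0.1], "yaw": 0, "jaw": 0.8},
    {"linear": [0, 0, 0], "yaw": 0, "jaw": 0.8},
    {"linear": [0, 0, 0], "yaw": 0, "jaw": 0.8},
  ],
)

```text
time_s: 5.83
position: [563.1, -178.4, 132.9]
orientation: [3.142, 0.0, -2.45]
force: [0.1, 0.1, -0.5]
gripper_width: 68.4
finger_force: 0.0
```

Request:
play_rows(
  increments=[
    {"linear": [0, 0, 0.2], "yaw": 0, "jaw": 0.8},
    {"linear": [0, 0, 0], "yaw": 0, "jaw": 0.8},
    {"linear": [0, 0, 0], "yaw": 0, "jaw": 0.8},
  ],
)

```text
time_s: 6.08
position: [563.0, -178.3, 130.6]
orientation: [3.141, -0.0, -2.45]
force: [0.6, -0.1, 1.0]
gripper_width: 68.4
finger_force: 0.0
```

Request:
play_rows(
  increments=[
    {"linear": [0, 0, 0], "yaw": 0, "jaw": 0.5},
    {"linear": [0, 0, 0], "yaw": 0, "jaw": 0.5},
    {"linear": [0, 0, 0], "yaw": 0, "jaw": 0.5},
    {"linear": [0, 0, 0], "yaw": 0, "jaw": 0.5},
    {"linear": [0, 0, 0], "yaw": 0, "jaw": 0.5},
    {"linear": [0, 0, 0], "yaw": 0, "jaw": 0.5},
  ],
)

```text
time_s: 6.58
position: [563.3, -178.3, 131.5]
orientation: [-3.141, 0.0, -2.45]
force: [-2.1, 1.5, 5.0]
gripper_width: 56.0
finger_force: 62.7
```

Request:
play_rows(
  increments=[
    {"linear": [0, 0, -0.5], "yaw": 0, "jaw": 0.5},
    {"linear": [0, 0, -1.5], "yaw": 0, "jaw": 0.5},
    {"linear": [0, 0, -2.0], "yaw": 0, "jaw": 0.5},
    {"linear": [0, 0, -2.0], "yaw": 0, "jaw": 0.5},
    {"linear": [-1.13, 0.95, -1.0], "yaw": 0, "jaw": 0.5},
    {"linear": [-2.26, 1.9, 0], "yaw": 0, "jaw": 0.5},
    {"linear": [-2.26, 1.9, 0], "yaw": 0, "jaw": 0.5},
    {"linear": [-2.26, 1.9, 0], "yaw": 0, "jaw": 0.5},
    {"linear": [-2.26, 1.9, 0], "yaw": 0, "jaw": 0.5},
    {"linear": [-2.26, 1.9, 0], "yaw": 0, "jaw": 0.5},
    {"linear": [-2.26, 1.9, 0], "yaw": 0, "jaw": 0.5},
    {"linear": [-2.26, 1.9, 0], "yaw": 0, "jaw": 0.5},
    {"linear": [-2.26, 1.9, 0], "yaw": 0, "jaw": 0.5},
    {"linear": [-2.26, 1.9, 0], "yaw": 0, "jaw": 0.5},
    {"linear": [-2.26, 1.9, 0], "yaw": 0, "jaw": 0.5},
    {"linear": [-1.13, 0.95, 0], "yaw": 0, "jaw": 0.5},
    {"linear": [0, 0, 0], "yaw": 6.0, "jaw": 0.5},
    {"linear": [0, 0, 0], "yaw": 6.0, "jaw": 0.5},
    {"linear": [0, 0, 0], "yaw": 6.0, "jaw": 0.5},
    {"linear": [0, 0, 0], "yaw": 6.0, "jaw": 0.5},
  ],
)

```text
time_s: 8.25
position: [620.8, 141.6, 200.2]
orientation: [-3.142, -0.001, -2.873]
force: [0.5, 0.4, -1.2]
gripper_width: 56.4
finger_force: 63.9
```

Request:
play_rows(
  increments=[
    {"linear": [0, 0, 0], "yaw": 6.2, "jaw": 0.5},
    {"linear": [0, 0, 0], "yaw": 6.2, "jaw": 0.5},
    {"linear": [0, 0, 0], "yaw": 6.2, "jaw": 0.5},
    {"linear": [0, 0, 0], "yaw": 6.1, "jaw": 0.5},
    {"linear": [0, 0, 0], "yaw": 0, "jaw": 0.5},
    {"linear": [0, 0, 0], "yaw": 0, "jaw": 0.5},
  ],
)

```text
time_s: 8.75
position: [620.9, 141.2, 200.4]
orientation: [-3.141, -0.001, 2.986]
force: [-0.0, -0.6, -0.8]
gripper_width: 56.2
finger_force: 63.9
```

Run:
```python
from h import *
plan([620.9,141.3,130],81)
cm("wrist");im=save("wrist","w3");save("side","s3")
print(ctrl.read_state()["position"])
b=cv2.imread("pics/side0.png");c=cv2.imread("pics/s3.png")[60:260,220:420]
cv2.imwrite("pics/c3.png",np.hstack([cv2.resize(c,(400,400),interpolation=cv2.INTER_CUBIC),cv2.resize(im[:,:,::-1],(400,250)) [:,:].copy() if 0 else cv2.copyMakeBorder(cv2.resize(im[:,:,::-1],(400,250)),0,150,0,0,0)]))
```

```text
pos [620.9 141.2 200.4] yangle 81.1 q6 0.28 shift cm [-0.    0.01  7.04] per row [-1.000e-03  9.000e-03  7.042e+00] yaw 0.0895942095459219 F [-0.  -0.6 -0.8] w 56.2
[621.0813377  141.24413885 200.58844981]
```

View pics/c3.png

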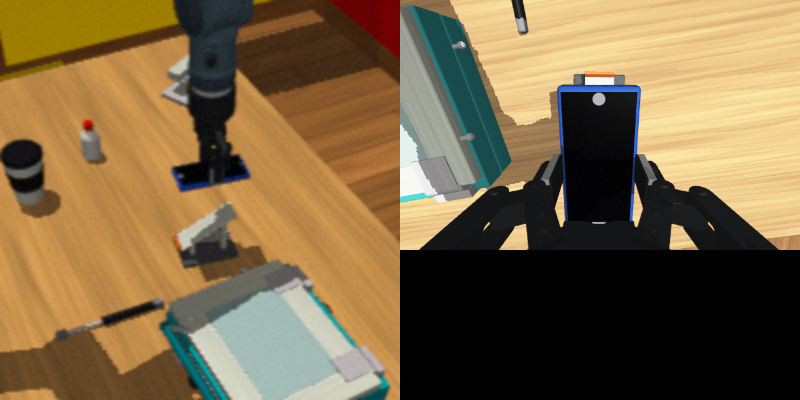

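The phone is held level and centred over the stand, with the orange lip just past its near end. I'll lower it to just above the plate's high edge.

Request:
play_rows(
  increments=[
    {"linear": [0, 0, 2.0], "yaw": 0, "jaw": 0.5},
    {"linear": [0, 0, 2.0], "yaw": 0, "jaw": 0.5},
    {"linear": [0, 0, 2.0], "yaw": 0, "jaw": 0.5},
    {"linear": [0, 0, 1.5], "yaw": 0, "jaw": 0.5},
    {"linear": [0, 0, 0.7], "yaw": 0, "jaw": 0.5},
    {"linear": [0, 0, 0], "yaw": 0, "jaw": 0.5},
    {"linear": [0, 0, 0], "yaw": 0, "jaw": 0.5},
  ],
)

```text
time_s: 9.43
position: [621.2, 141.3, 119.0]
orientation: [-3.142, -0.0, 2.984]
force: [-0.3, -0.1, -1.1]
gripper_width: 56.1
finger_force: 63.9
```

Request:
play_rows(
  increments=[
    {"linear": [0, 0, 0.2], "yaw": 0, "jaw": 0.5},
    {"linear": [0, 0, 0.2], "yaw": 0, "jaw": 0.5},
    {"linear": [0, 0, 0.2], "yaw": 0, "jaw": 0.5},
    {"linear": [0, 0, 0], "yaw": 0, "jaw": 0.5},
  ],
)

```text
time_s: 9.77
position: [621.7, 141.3, 113.2]
orientation: [3.141, 0.001, 2.984]
force: [0.3, -0.3, -0.4]
gripper_width: 56.2
finger_force: 64.0
```

Request:
play_rows(
  increments=[
    {"linear": [0, 0, 0.2], "yaw": 0, "jaw": 0.5},
    {"linear": [0, 0, 0.2], "yaw": 0, "jaw": 0.5},
    {"linear": [0, 0, 0.2], "yaw": 0, "jaw": 0.5},
    {"linear": [0, 0, 0], "yaw": 0, "jaw": 0.5},
  ],
)

```text
time_s: 10.1
position: [621.1, 141.4, 108.2]
orientation: [3.141, 0.001, 2.984]
force: [-5.4, -0.7, 9.8]
gripper_width: 56.2
finger_force: 63.9
```

Request:
play_rows(
  increments=[
    {"linear": [0, 0, 0.2], "yaw": 0, "jaw": 0.5},
    {"linear": [0, 0, 0.2], "yaw": 0, "jaw": 0.5},
    {"linear": [0, 0, 0], "yaw": 0, "jaw": 0.5},
    {"linear": [0, 0, 0], "yaw": 0, "jaw": 0.5},
  ],
)

```text
time_s: 10.43
position: [620.5, 141.6, 104.3]
orientation: [3.141, -0.0, 2.984]
force: [-6.6, 0.5, 9.9]
gripper_width: 55.7
finger_force: 64.8
```

Request:
play_rows(
  increments=[
    {"linear": [0, 0, 0.2], "yaw": 0, "jaw": 0.5},
    {"linear": [0, 0, 0.2], "yaw": 0, "jaw": 0.5},
    {"linear": [0, 0, 0.2], "yaw": 0, "jaw": 0.5},
    {"linear": [0, 0, 0.2], "yaw": 0, "jaw": 0.5},
    {"linear": [0, 0, 0], "yaw": 0, "jaw": 0.5},
    {"linear": [0, 0, 0], "yaw": 0, "jaw": 0.5},
  ],
)

```text
time_s: 10.93
position: [620.2, 141.6, 95.7]
orientation: [3.141, -0.001, 2.984]
force: [-6.3, 0.6, 7.4]
gripper_width: 56.1
finger_force: 62.0
```

Run:
```python
from h import *
plan([620.9,141.3,87],81)
cm("wrist");im=save("wrist","w4");s=save("side","s4")
c=s[150:210,285:345,::-1]
cv2.imwrite("pics/c4.png",np.hstack([cv2.resize(c,(400,400),interpolation=cv2.INTER_CUBIC),cv2.copyMakeBorder(cv2.resize(im[:,:,::-1][90:340,200:450],(400,400)),0,0,0,0,0)]))
```

```text
pos [620.2 141.6  95.7] yangle 81.0 q6 0.28 shift cm [-0.07 -0.02  0.87] per row [-0.073 -0.019  0.873] yaw -0.026776233957804152 F [-6.3  0.6  7.4] w 56.1
```

View pics/c4.png

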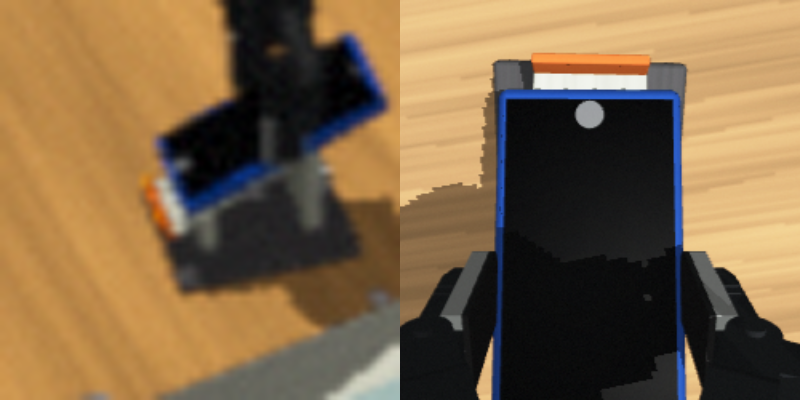

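The phone is tilting as intended and still clears the lip. I'll check the gap with the lip line (wrist row ≈134) and the phone's end (row ≈147).

Run:
```python
from h import *
im=cv2.imread("pics/w4.png")
for col in(310,325,338):
    print(col,[(r,im[r,col].tolist()) for r in range(120,150)][::2])
def pts(p,L):
    x,y,a=p;R=Ro.from_euler("zy",[a,-30],degrees=True).as_matrix();return np.array(L)@R.T+[x,y,61]
for x in(618,620,622): print(x,proj("wrist",pts([x,141.4,-9],[[-62.5,0,9],[-66.5,0,9],[-62.5,0,0],[-62.5,21,9],[-62.5,-21,9]])).round(1).tolist())
s=ctrl.read_state()
for th in(16,18,20,22,24):
    R=Ro.from_euler("zy",[-9,-th],degrees=True).as_matrix()
    ax=np.array([620.3,141.5,95.5-19.5]);P=np.array([[-62,0,5.5],[-62,0,-5.5],[-62,29,5.5],[-62,-29,5.5]])@R.T+ax
    print(th,proj("wrist",P).round(1).tolist())
```

```text
310 [(120, [129, 189, 230]), (122, [131, 192, 231]), (124, [70, 150, 250]), (126, [74, 156, 251]), (128, [74, 157, 252]), (130, [36, 80, 168]), (132, [37, 82, 172]), (134, [35, 80, 170]), (136, [185, 211, 226]), (138, [232, 239, 238]), (140, [232, 240, 238]), (142, [232, 240, 237]), (144, [233, 240, 238]), (146, [142, 69, 40]), (148, [178, 82, 38])]
325 [(120, [129, 187, 229]), (122, [123, 179, 223]), (124, [63, 136, 244]), (126, [72, 155, 251]), (128, [75, 158, 251]), (130, [40, 87, 178]), (132, [37, 83, 173]), (134, [37, 82, 171]), (136, [132, 170, 209]), (138, [233, 239, 238]), (140, [232, 240, 238]), (142, [233, 240, 238]), (144, [233, 241, 238]), (146, [130, 63, 35]), (148, [180, 83, 39])]
338 [(120, [122, 181, 223]), (122, [118, 173, 217]), (124, [68, 136, 229]), (126, [72, 153, 251]), (128, [73, 157, 251]), (130, [42, 96, 197]), (132, [36, 82, 173]), (134, [36, 81, 170]), (136, [79, 127, 192]), (138, [234, 242, 240]), (140, [234, 241, 239]), (142, [235, 242, 240]), (144, [235, 242, 239]), (146, [129, 81, 54]), (148, [178, 82, 38])]
618 [[317.5, 127.8], [317.7, 121.2], [318.7, 134.5], [355.4, 127.2], [280.4, 128.4]]
620 [[318.1, 131.4], [318.2, 124.8], [319.3, 137.9], [355.8, 130.8], [281.1, 131.9]]
622 [[318.7, 135.0], [318.8, 128.4], [319.8, 141.3], [356.2, 134.4], [281.8, 135.5]]
16 [[317.6, 132.0], [318.5, 136.0], [378.7, 131.8], [257.4, 132.2]]
18 [[317.7, 132.5], [318.7, 137.2], [378.1, 132.2], [258.5, 132.7]]
20 [[317.9, 133.1], [319.0, 138.4], [377.4, 132.8], [259.5, 133.5]]
22 [[318.1, 133.9], [319.2, 139.8], [376.8, 133.5], [260.6, 134.3]]
24 [[318.3, 134.8], [319.5, 141.2], [376.2, 134.4], [261.6, 135.3]]
```

Run:
```python
from h import *
im=cv2.imread("pics/w3.png");print([(r,im[r,300].tolist()) for r in range(130,156,2)]);print([(r,im[r,320].tolist()) for r in range(340,360,2)])
T=np.array([620.3,141.5,95.5])
for th,off in((0,0),(0,4),(20,4),(20,7),(25,4),(25,7)):
    R=Ro.from_euler("zy",[-9,-th],degrees=True).as_matrix();ax=T-[0,0,19.5]
    P=np.array([[-62+off,0,5.5],[-62+off,0,-5.5],[62+off,0,5.5],[-62+off,29,5.5],[-62+off,-29,5.5]])@R.T+ax
    print(th,off,proj("wrist",P).round(1).tolist())
print(np.array(cm("wrist")["extrinsics"]).round(3).tolist())
```

```text
[(130, [248, 251, 250]), (132, [248, 251, 251]), (134, [247, 251, 250]), (136, [122, 59, 34]), (138, [182, 85, 39]), (140, [215, 103, 48]), (142, [222, 108, 51]), (144, [231, 116, 56]), (146, [231, 118, 56]), (148, [14, 14, 15]), (150, [15, 15, 16]), (152, [17, 14, 14]), (154, [19, 17, 16])]
[(340, [5, 3, 6]), (342, [6, 7, 3]), (344, [3, 2, 1]), (346, [9, 8, 6]), (348, [8, 6, 5]), (350, [5, 3, 4]), (352, [6, 5, 4]), (354, [25, 22, 22]), (356, [178, 173, 170]), (358, [16, 14, 14])]
0 0 [[317.3, 133.7], [317.3, 131.3], [317.6, 365.7], [385.6, 133.6], [249.0, 133.8]]
0 4 [[317.3, 143.2], [317.3, 140.2], [317.6, 371.5], [385.0, 143.1], [249.6, 143.3]]
20 4 [[317.8, 141.2], [318.9, 146.0], [315.7, 400.2], [377.4, 141.0], [259.4, 141.4]]
20 7 [[317.8, 147.3], [318.9, 151.6], [315.7, 406.6], [377.4, 147.1], [259.3, 147.5]]
25 4 [[318.3, 143.0], [319.5, 149.2], [314.8, 406.0], [376.0, 142.5], [261.9, 143.4]]
25 7 [[318.2, 148.7], [319.5, 154.6], [314.7, 413.1], [376.1, 148.4], [261.6, 149.0]]
[[0.157, 0.942, 0.296, 546.142], [0.988, -0.151, -0.046, 153.225], [0.001, 0.3, -0.954, 216.479], [0.0, 0.0, 0.0, 1.0]]
```

Request:
play_rows(
  increments=[
    {"linear": [0.2, 0, 0.1], "yaw": 0, "jaw": 0.5},
    {"linear": [0.2, 0, 0.15], "yaw": 0, "jaw": 0.5},
    {"linear": [0.15, 0, 0.15], "yaw": 0, "jaw": 0.5},
    {"linear": [0.1, 0, 0.15], "yaw": 0, "jaw": 0.5},
    {"linear": [0, 0, 0], "yaw": 0, "jaw": 0.5},
    {"linear": [0, 0, 0], "yaw": 0, "jaw": 0.5},
  ],
)

```text
time_s: 11.53
position: [617.9, 142.3, 92.1]
orientation: [3.14, 0.007, 2.983]
force: [0.8, -1.1, 7.5]
gripper_width: 56.1
finger_force: 61.8
```

Run:
```python
from h import *
plan([620.9,141.3,87],81)
cm("wrist");im=save("wrist","w5");s=save("side","s5")
print([(r,im[r,310].tolist()) for r in range(110,160,2)])
c=s[150:210,285:345,::-1]
cv2.imwrite("pics/c5.png",np.hstack([cv2.resize(c,(400,400),interpolation=cv2.INTER_CUBIC),cv2.copyMakeBorder(cv2.resize(im[:,:,::-1][90:340,200:450],(400,400)),0,0,0,0,0)]))
def pts(p,L):
    x,y,a=p;R=Ro.from_euler("zy",[a,-30],degrees=True).as_matrix();return np.array(L)@R.T+[x,y,61]
for x in(618,620): print(x,proj("wrist",pts([x,141.4,-9],[[-62.5,0,9],[-62.5,0,0],[-62,0,11],[-57,0,11],[-52,0,11]])).round(1).tolist())
```

```text
pos [617.9 142.3  92.1] yangle 80.9 q6 0.29 shift cm [-0.31 -0.05  0.51] per row [-0.307 -0.053  0.509] yaw -0.06905029881158953 F [ 0.8 -1.1  7.5] w 56.1
[(110, [231, 190, 130]), (112, [233, 192, 134]), (114, [235, 197, 137]), (116, [236, 199, 138]), (118, [233, 194, 135]), (120, [229, 188, 130]), (122, [230, 190, 130]), (124, [232, 191, 131]), (126, [228, 186, 127]), (128, [248, 146, 68]), (130, [252, 156, 73]), (132, [252, 160, 75]), (134, [175, 84, 37]), (136, [173, 82, 37]), (138, [171, 83, 40]), (140, [228, 214, 189]), (142, [240, 242, 234]), (144, [240, 242, 235]), (146, [241, 242, 235]), (148, [152, 155, 144]), (150, [35, 75, 165]), (152, [46, 98, 207]), (154, [14, 25, 52]), (156, [7, 5, 9]), (158, [65, 67, 68])]
618 [[316.8, 132.0], [318.0, 138.5], [316.5, 131.3], [316.3, 140.0], [316.1, 148.8]]
620 [[317.4, 135.7], [318.6, 141.9], [317.1, 135.0], [316.9, 143.7], [316.7, 152.5]]
```

View pics/c5.png

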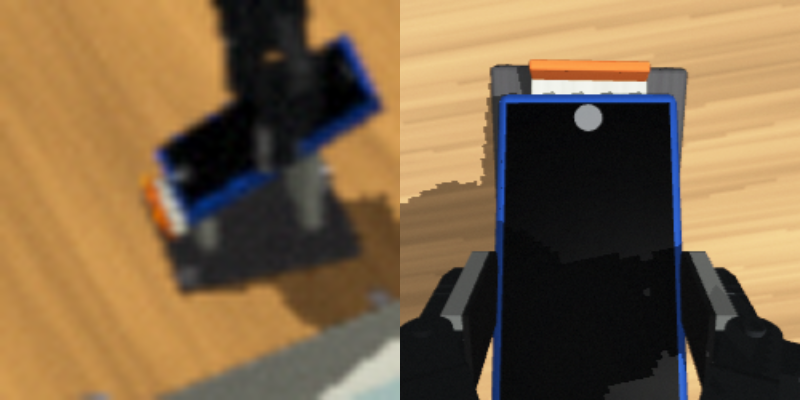

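The phone is nearly flat, and its end is still roughly 8 mm from the lip. I'll continue down and toward the lip.

Request:
play_rows(
  increments=[
    {"linear": [0.2, 0, 0.1], "yaw": 0, "jaw": 0.5},
    {"linear": [0.2, 0, 0.1], "yaw": 0, "jaw": 0.5},
    {"linear": [0.1, 0, 0.1], "yaw": 0, "jaw": 0.5},
    {"linear": [0, 0, 0], "yaw": 0, "jaw": 0.5},
    {"linear": [0, 0, 0], "yaw": 0, "jaw": 0.5},
  ],
)

```text
time_s: 12.05
position: [612.7, 143.3, 88.8]
orientation: [3.14, 0.006, 2.983]
force: [0.9, -0.0, 6.3]
gripper_width: 55.9
finger_force: 62.0
```

```bash
cat > chk.py <<'E'
from h import *
import sys
plan([620.9,141.3,87],81)
cm("wrist");im=save("wrist",sys.argv[1]).astype(int)
for c in(300,310,325): print(c,[(r,im[r,c].tolist()) for r in range(120,160)if abs(im[r,c]-im[r-1,c]).sum()>60])
def pts(p,L):
    x,y,a=p;R=Ro.from_euler("zy",[a,-30],degrees=True).as_matrix();return np.array(L)@R.T+[x,y,61]
for x in(618,620): print(x,proj("wrist",pts([x,141.4,-9],[[-62.5,0,9],[-62.5,0,0],[-62,0,11],[-57,0,11],[-52,0,11]])).round(1)[:,1].tolist())
E
python3 chk.py w6
```

```text
pos [612.7 143.3  88.8] yangle 80.9 q6 0.29 shift cm [-0.84 -0.07  0.18] per row [-0.843 -0.065  0.181] yaw -0.05793447537655538 F [ 0.9 -0.   6.3] w 55.9
300 [(138, [232, 121, 56]), (139, [251, 153, 72]), (144, [222, 111, 50]), (145, [174, 83, 37]), (149, [70, 52, 55]), (150, [35, 72, 154]), (154, [33, 70, 155]), (155, [7, 9, 13])]
310 [(138, [221, 126, 63]), (139, [251, 156, 73]), (144, [234, 122, 55]), (145, [177, 85, 39]), (149, [89, 63, 60]), (150, [35, 71, 155]), (154, [34, 72, 154]), (155, [3, 7, 12]), (158, [31, 33, 34]), (159, [100, 101, 103])]
325 [(138, [217, 145, 82]), (145, [173, 81, 36]), (148, [119, 56, 24]), (149, [67, 53, 59]), (150, [33, 69, 154]), (154, [35, 72, 155]), (155, [6, 8, 14]), (159, [55, 56, 56])]
618 [142.7, 148.7, 142.1, 151.0, 159.9]
620 [146.3, 152.2, 145.8, 154.7, 163.6]
```

Request:
play_rows(
  increments=[
    {"linear": [0, 0, 0.15], "yaw": 0, "jaw": 0.5},
    {"linear": [0, 0, 0.15], "yaw": 0, "jaw": 0.5},
    {"linear": [0, 0, 0], "yaw": 0, "jaw": 0.5},
    {"linear": [0, 0, 0], "yaw": 0, "jaw": 0.5},
  ],
)

```text
time_s: 12.43
position: [612.8, 143.5, 87.1]
orientation: [3.14, 0.007, 2.984]
force: [-2.2, 0.7, 14.7]
gripper_width: 55.7
finger_force: 62.8
```

```bash
python3 chk.py w7
```

```text
pos [612.8 143.5  87.1] yangle 81.0 q6 0.29 shift cm [-0.84 -0.09  0.01] per row [-0.838 -0.09   0.014] yaw -0.022678084599860426 F [-2.2  0.7 14.7] w 55.7
300 [(138, [220, 126, 64]), (139, [251, 155, 72]), (145, [169, 81, 36]), (150, [178, 151, 117]), (151, [56, 84, 137]), (156, [14, 27, 53]), (157, [4, 4, 5])]
310 [(138, [211, 138, 79]), (139, [251, 153, 71]), (145, [170, 82, 35]), (150, [190, 128, 80]), (151, [55, 80, 132]), (156, [17, 28, 54]), (157, [5, 6, 8])]
325 [(139, [247, 141, 65]), (145, [191, 91, 41]), (151, [137, 159, 184]), (152, [35, 72, 154]), (156, [21, 45, 100]), (157, [6, 8, 10])]
618 [143.0, 149.0, 142.4, 151.4, 160.4]
620 [146.7, 152.5, 146.2, 155.1, 164.1]
```

Run:
```python
from h import *
im=cv2.imread("pics/w7.png").astype(int)
for r in(153,160,170,180,190):
    b=[c for c in range(240,400) if im[r,c,0]>im[r,c,2]+40];print(r,b[0],b[-1])
def R(a,t):return Ro.from_euler("zy",[a,-t],degrees=True).as_matrix()
# phone: end top edge, tilt t about high corner of plate, x=3.7
base=np.array([619,141.4,61.])
for t in(30,28,26,24,22,20):
    # pivot in rest coords plate corner (55.5,0): phone underside line tilted by (30-t)
    d=np.radians(30-t);piv=np.array([55.5,0,0])
    out=[]
    for sgn in(1,-1):
      for dist in(0,12):
        L=np.array([-58.3+dist-55.5,sgn*29.5,11]);Rl=Ro.from_euler("y",np.degrees(d),degrees=True).as_matrix()
        out.append(R(-9,30)@(Rl@L+piv)+base)
    print(t,proj("wrist",out).round(1).tolist())
```

```text
153 265 371
160 263 372
170 263 373
180 263 373
190 262 374
30 [[372.2, 150.4], [372.6, 172.4], [261.2, 151.4], [260.0, 172.9]]
28 [[373.0, 148.4], [373.3, 171.3], [259.3, 149.6], [258.2, 171.8]]
26 [[373.8, 146.7], [374.0, 170.3], [257.2, 147.9], [256.3, 170.8]]
24 [[374.6, 145.1], [374.8, 169.5], [255.0, 146.4], [254.3, 170.1]]
22 [[375.5, 143.7], [375.6, 169.0], [252.7, 145.1], [252.2, 169.6]]
20 [[376.4, 142.6], [376.4, 168.7], [250.3, 144.0], [250.0, 169.3]]
```

The phone's width in the image (110 px) matches the flat 30° pose, at x≈+4 mm. I'll release it.

Request:
play_rows(
  increments=[
    {"linear": [0, 0, -0.05], "yaw": 0, "jaw": 0.6},
    {"linear": [0, 0, 0], "yaw": 0, "jaw": 0.7},
    {"linear": [0, 0, 0], "yaw": 0, "jaw": 0.8},
    {"linear": [0, 0, 0], "yaw": 0, "jaw": 0.9},
    {"linear": [0, 0, 0], "yaw": 0, "jaw": 0.95},
    {"linear": [0, 0, 0], "yaw": 0, "jaw": 0.95},
    {"linear": [0, 0, 0], "yaw": 0, "jaw": 0.95},
  ],
)

```text
time_s: 13.07
position: [609.6, 143.0, 83.4]
orientation: [-3.141, -0.001, 2.983]
force: [-0.5, 0.2, -0.1]
gripper_width: 80.9
finger_force: 0.0
```

Request:
play_rows(
  increments=[
    {"linear": [0, 0, -0.5], "yaw": 0, "jaw": 0.95},
    {"linear": [0, 0, -1.5], "yaw": 0, "jaw": 0.95},
    {"linear": [0, 0, -2.5], "yaw": 0, "jaw": 0.95},
    {"linear": [0, 0, -2.5], "yaw": 0, "jaw": 0.95},
    {"linear": [0, 0, -2.5], "yaw": 0, "jaw": 0.95},
    {"linear": [0, 0, -1.5], "yaw": 0, "jaw": 0.95},
    {"linear": [0, 0, 0], "yaw": 0, "jaw": 0.95},
  ],
)

```text
time_s: 13.65
position: [612.4, 143.4, 198.6]
orientation: [3.139, 0.008, 2.984]
force: [0.6, 1.0, 0.5]
gripper_width: 81.0
finger_force: 0.0
```

Run:
```python
from h import *
plan([432.5,-173,165],2.2)
cm("wrist");im=save("wrist","w8");s=save("side","s8")
H,S,V=cv2.split(cv2.cvtColor(im[:,:,::-1].copy(),cv2.COLOR_BGR2HSV))
m=(H>105)&(H<130)&(S>120)&(V>50);n,l,st,c=cv2.connectedComponentsWithStats(m.astype(np.uint8));print([st[i].tolist() for i in range(1,n) if st[i,4]>60])
def pts(p,L):
    x,y,a=p;R=Ro.from_euler("zy",[a,-30],degrees=True).as_matrix();return np.array(L)@R.T+[x,y,61]
print("lip",proj("wrist",pts([619,141.4,-9],[[-62.5,21,9],[-62.5,-21,9]])).round(1).tolist())
for x in(0,4,8): print(x,proj("wrist",pts([619,141.4,-9],[[-62+x,29.5,11],[-62+x,-29.5,11],[62+x,29.5,11],[62+x,-29.5,11]])).round(1).tolist())
c=s[150:210,285:345,::-1]
cv2.imwrite("pics/c8.png",np.hstack([cv2.resize(c,(400,400),interpolation=cv2.INTER_CUBIC),cv2.resize(im[:,:,::-1][90:340,200:450],(400,400))]))
```

```text
pos [612.4 143.4 198.6] yangle 80.9 q6 0.29 shift cm [ 12.81 -34.08   3.19] per row [ 12.808 -34.084   3.188] yaw 78.74503979648408 F [0.6 1.  0.5] w 81.0
[[282, 131, 72, 144, 1429]]
lip [[340.6, 126.9], [292.9, 127.7]]
0 [[350.4, 126.3], [283.0, 127.4], [350.9, 273.6], [276.7, 272.1]]
4 [[350.4, 130.6], [282.8, 131.6], [351.0, 278.9], [276.5, 277.2]]
8 [[350.4, 135.0], [282.6, 135.9], [351.0, 284.2], [276.3, 282.4]]
```

View pics/c8.png

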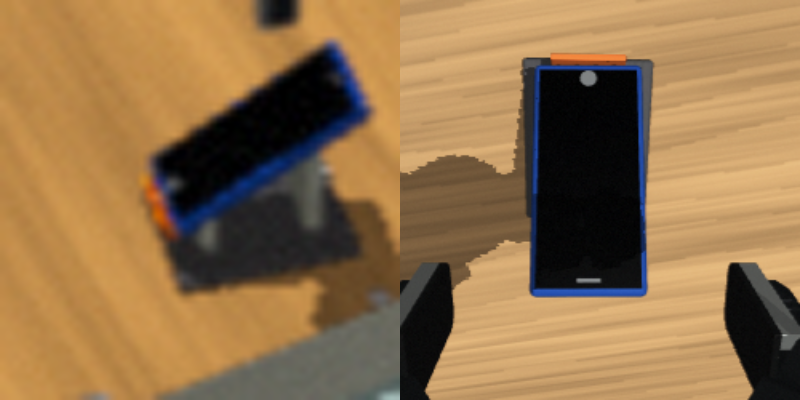

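The phone lies flat against the lip, centred on the plate (top edge at wrist row 131). Next is the bar.

Request:
play_rows(
  increments=[
    {"linear": [0, 0, 0], "yaw": 6.55, "jaw": 0.6},
    {"linear": [0, 0, 0], "yaw": 6.55, "jaw": 0.6},
    {"linear": [0, 0, 0], "yaw": 6.55, "jaw": 0.6},
    {"linear": [0, 0, 0], "yaw": 6.55, "jaw": 0.6},
    {"linear": [0, 0, 0], "yaw": 6.55, "jaw": 0.6},
    {"linear": [0, 0, 0], "yaw": 6.55, "jaw": 0.6},
    {"linear": [0, 0, 0], "yaw": 6.55, "jaw": 0.6},
    {"linear": [0, 0, 0], "yaw": 6.55, "jaw": 0.6},
    {"linear": [0, 0, 0], "yaw": 6.55, "jaw": 0.6},
    {"linear": [0, 0, 0], "yaw": 6.55, "jaw": 0.6},
    {"linear": [0, 0, 0], "yaw": 6.55, "jaw": 0.6},
    {"linear": [0, 0, 0], "yaw": 6.6, "jaw": 0.6},
    {"linear": [-2.58, -1.6, 0], "yaw": 0, "jaw": 0.6},
    {"linear": [-2.58, -1.6, 0], "yaw": 0, "jaw": 0.6},
    {"linear": [-2.58, -1.6, 0], "yaw": 0, "jaw": 0.6},
    {"linear": [-2.58, -1.6, 0], "yaw": 0, "jaw": 0.6},
    {"linear": [-2.58, -1.6, 0], "yaw": 0, "jaw": 0.6},
    {"linear": [-2.58, -1.6, 0], "yaw": 0, "jaw": 0.6},
    {"linear": [-2.58, -1.6, 0], "yaw": 0, "jaw": 0.6},
    {"linear": [-2.58, -1.6, 0], "yaw": 0, "jaw": 0.6},
  ],
)

```text
time_s: 15.42
position: [488.1, -69.0, 192.1]
orientation: [-3.139, -0.001, 1.611]
force: [-0.0, -0.3, 0.3]
gripper_width: 51.2
finger_force: 0.0
```

Request:
play_rows(
  increments=[
    {"linear": [-2.58, -1.6, 0], "yaw": 0, "jaw": 0.5},
    {"linear": [-2.58, -1.6, 0], "yaw": 0, "jaw": 0.5},
    {"linear": [-2.58, -1.6, 0], "yaw": 0, "jaw": 0.5},
    {"linear": [-2.58, -1.6, 0], "yaw": 0, "jaw": 0.5},
    {"linear": [0, 0, 0], "yaw": 0, "jaw": 0.5},
    {"linear": [0, 0, 0], "yaw": 0, "jaw": 0.5},
  ],
)

```text
time_s: 15.92
position: [428.9, -174.4, 192.4]
orientation: [-3.139, -0.002, 1.608]
force: [0.2, -0.1, -0.7]
gripper_width: 42.9
finger_force: 0.0
```

Run:
```python
from h import *
plan([432.5,-173.3,131],2.2)
cm("wrist");im=save("wrist","w9")
for p in ctrl.pinpoint("wrist","lid_bar"): print(p,atz("wrist",p["pixel"],134))
H,S,V=cv2.split(cv2.cvtColor(im[:,:,::-1].copy(),cv2.COLOR_BGR2HSV))
comps((H>82)&(H<98)&(S>120)&(V>40),"wrist",134,100)
print(proj("wrist",[[432.5,-173.3,134],[433-3.5,-88,134],[436,-258,134]]).round(1).tolist())
```

```text
pos [ 428.9 -174.4  192.4] yangle 2.1 q6 1.01 shift cm [0.09 0.38 6.14] per row [0.088 0.379 6.138] yaw -0.095228842190906 F [ 0.2 -0.1 -0.7] w 42.9
{'pixel': [321.4, 226.2], 'conf': 0.64} [ 432.61634143 -171.27061727  134.        ]
wrist 134 n 1054 px [369.  41.] mean [453.3 -67.3] rect c [451.9 -69.4] size [ 9.9 41.6] long ang -86.8
wrist 134 n 5659 px [321. 208.] mean [ 432.3 -163. ] rect c [ 432.8 -175.6] size [ 13.3 174.4] long ang -87.8
wrist 134 n 1598 px [363. 193.] mean [ 456.7 -151.3] rect c [ 457.3 -162.9] size [  5.6 127.1] long ang -87.8
wrist 134 n 248 px [357. 335.] mean [ 460.8 -251.4] rect c [ 460.2 -251.4] size [ 6.6 27.7] long ang -87.9
[[321.1, 229.2], [321.8, 82.1], [321.3, 341.5]]
```

View pics/w9.png

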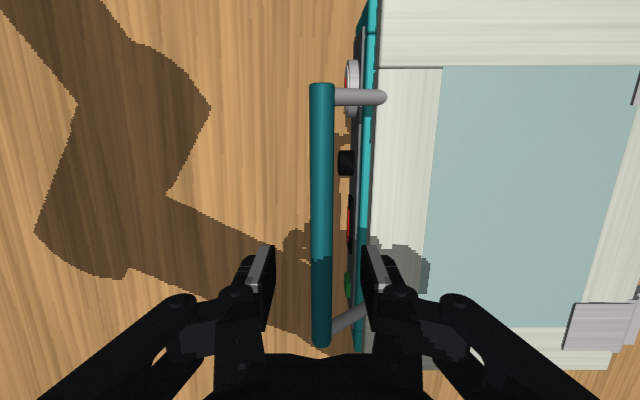

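The bar runs vertically at column 321 between the fingers. I'll shift 4 mm toward +x, descend and close.

Request:
play_rows(
  increments=[
    {"linear": [0, 0.37, 1.5], "yaw": 0, "jaw": 0.5},
    {"linear": [0, 0, 2.0], "yaw": 0, "jaw": 0.5},
    {"linear": [0, 0, 1.5], "yaw": 0, "jaw": 0.5},
    {"linear": [0, 0, 0.6], "yaw": 0, "jaw": 0.5},
    {"linear": [0, 0, 0], "yaw": 0, "jaw": 0.5},
    {"linear": [0, 0, 0], "yaw": 0, "jaw": 0.5},
  ],
)

```text
time_s: 16.52
position: [434.3, -173.0, 137.7]
orientation: [-3.141, -0.001, 1.612]
force: [0.7, -0.2, -0.1]
gripper_width: 42.7
finger_force: 0.0
```

Request:
play_rows(
  increments=[
    {"linear": [0, 0, 0], "yaw": 0, "jaw": 0},
    {"linear": [0, 0, 0], "yaw": 0, "jaw": 0},
    {"linear": [0, 0, 0], "yaw": 0, "jaw": 0},
    {"linear": [0, 0, 0], "yaw": 0, "jaw": 0},
    {"linear": [0, 0, 0], "yaw": 0, "jaw": 0},
    {"linear": [0, 0, 0], "yaw": 0, "jaw": 0},
    {"linear": [0, 0, 0], "yaw": 0, "jaw": 0},
  ],
)

```text
time_s: 17.1
position: [431.0, -174.1, 138.6]
orientation: [-3.136, 0.002, 1.61]
force: [-9.6, -1.3, 9.4]
gripper_width: 12.3
finger_force: 58.4
```

Request:
play_rows(
  increments=[
    {"linear": [0, 0.2, -1.04], "yaw": 0, "jaw": 0},
    {"linear": [0, 0.2, -1.04], "yaw": 0, "jaw": 0},
    {"linear": [0, 0.29, -1.02], "yaw": 0, "jaw": 0},
    {"linear": [0, 0.29, -1.02], "yaw": 0, "jaw": 0},
    {"linear": [0, 0.38, -0.99], "yaw": 0, "jaw": 0},
    {"linear": [0, 0.38, -0.99], "yaw": 0, "jaw": 0},
    {"linear": [0, 0, 0], "yaw": 0, "jaw": 0},
    {"linear": [0, 0, 0], "yaw": 0, "jaw": 0},
  ],
)

```text
time_s: 17.77
position: [447.5, -173.5, 198.7]
orientation: [-3.133, 0.002, 1.61]
force: [-12.0, -3.4, 1.0]
gripper_width: 11.9
finger_force: 58.5
```

```bash
cat > arc.py <<'E'
from h import *
s=ctrl.read_state();p=np.array(s["position"]);u=np.array([np.cos(np.radians(2.2)),np.sin(np.radians(2.2))])
p0=np.array([432.5,-173,134]);off=4.  # TCP above the bar
X=(p[:2]-p0[:2])@u-240;Z=p[2]-off+2-134+36-2
print("r",np.hypot(X,Z).round(1),"theta",(np.degrees(np.arctan2(Z,-X))-8.531).round(2),p.round(1),s["orientation"],"F",np.round(s["force"],1),s["finger_force"],s["gripper_width"])
E
python3 arc.py
```

```text
r 244.9 theta 14.72 [ 447.5 -173.5  198.7] [-3.13293564e+00  1.76443126e-03  1.60961848e+00] F [-12.   -3.4   1. ] 58.49509119987488 11.866791490135485
```

Request:
play_rows(
  increments=[
    {"linear": [0, 0.46, -0.95], "yaw": 0, "jaw": 0},
    {"linear": [0, 0.46, -0.95], "yaw": 0, "jaw": 0},
    {"linear": [0, 0.55, -0.91], "yaw": 0, "jaw": 0},
    {"linear": [0, 0.55, -0.91], "yaw": 0, "jaw": 0},
    {"linear": [0, 0.62, -0.86], "yaw": 0, "jaw": 0},
    {"linear": [0, 0.62, -0.86], "yaw": 0, "jaw": 0},
    {"linear": [0, 0.7, -0.8], "yaw": 0, "jaw": 0},
    {"linear": [0, 0.7, -0.8], "yaw": 0, "jaw": 0},
    {"linear": [0, 0.76, -0.73], "yaw": 0, "jaw": 0},
    {"linear": [0, 0.76, -0.73], "yaw": 0, "jaw": 0},
    {"linear": [0, 0, 0], "yaw": 0, "jaw": 0},
    {"linear": [0, 0, 0], "yaw": 0, "jaw": 0},
  ],
)

```text
time_s: 18.77
position: [507.5, -171.2, 286.3]
orientation: [-3.132, 0.003, 1.61]
force: [-20.7, -0.7, 18.6]
gripper_width: 11.5
finger_force: 59.7
```

```bash
python3 arc.py
```

```text
r 247.3 theta 39.64 [ 507.5 -171.2  286.3] [-3.13151005  0.00325414  1.60953753] F [-20.7  -0.7  18.6] 59.7102552652359 11.458587418232005
```

Request:
play_rows(
  increments=[
    {"linear": [0, 0.72, -0.77], "yaw": 0, "jaw": 0},
    {"linear": [0, 0.72, -0.77], "yaw": 0, "jaw": 0},
    {"linear": [0, 0.88, -0.59], "yaw": 0, "jaw": 0},
    {"linear": [0, 0.88, -0.59], "yaw": 0, "jaw": 0},
    {"linear": [0, 0.93, -0.51], "yaw": 0, "jaw": 0},
    {"linear": [0, 0.93, -0.51], "yaw": 0, "jaw": 0},
    {"linear": [0, 0, 0], "yaw": 0, "jaw": 0},
    {"linear": [0, 0, 0], "yaw": 0, "jaw": 0},
    {"linear": [0, 0, 0], "yaw": 0, "jaw": 0},
  ],
)

```text
time_s: 19.52
position: [562.9, -169.1, 325.3]
orientation: [3.139, 0.003, 1.61]
force: [-8.9, 0.9, 14.2]
gripper_width: 11.6
finger_force: 61.6
```

```bash
python3 arc.py
python3 - <<'E'
from h import *
for c in("side","top"):
    save(c,c+"10")
    for p in ctrl.pinpoint(c,"lid_bar"): print(c,p)
for th in(50,55,60):
    a=np.radians(8.531+th);X=240-242.69*np.cos(a);Z=98+242.69*np.sin(a);u=np.array([.99926,.0384,0])
    B=np.array([432.5,-173,0])+X*u+[0,0,Z];v=np.array([-.0384,.99926,0])
    print(th,B.round(1),[proj(c,[B,B+85*v,B-85*v]).round(1).tolist() for c in("side","top")])
E
```

```text
r 248.7 theta 55.35 [ 562.9 -169.1  325.3] [3.13920409 0.00318822 1.61049232] F [-8.9  0.9 14.2] 61.63477957248688 11.591490496302526
side {'pixel': [360.0, 181.6], 'conf': 0.65}
50 [ 545.7 -168.6  305. ] [[[352.3, 186.7], [336.0, 166.9], [370.2, 208.5]], [[404.2, 180.4], [366.9, 182.8], [441.5, 178.1]]]
55 [ 564.2 -167.9  315.3] [[[358.6, 181.5], [342.1, 162.0], [376.9, 203.1]], [[404.1, 171.4], [366.6, 173.8], [441.6, 169.1]]]
60 [ 583.6 -167.2  323.9] [[[365.2, 176.7], [348.3, 157.4], [383.9, 198.0]], [[403.8, 162.1], [366.2, 164.5], [441.5, 159.8]]]
```

```bash
cat > bar.py <<'E'
from h import *
import sys
from scipy.optimize import minimize
n=sys.argv[1]
M={}
for c in("side","top"):
    im=cv2.imread(f"pics/{c}{n}.png");H,S,V=cv2.split(cv2.cvtColor(im,cv2.COLOR_BGR2HSV))
    M[c]=((H>80)&(H<100)&(S>110)&(V>35))
def ln(p,c):
    th,rr=p;a=np.radians(th)+np.radians(8.531);X=240-rr*np.cos(a);Z=98+rr*np.sin(a)
    B=np.array([432.5,-173,0])+X*np.array([.99926,.0384,0])+[0,0,Z];v=np.array([-.0384,.99926,0])
    t=np.r_[np.linspace(-82,-35,30),np.linspace(35,82,30)];return proj(c,B+t[:,None]*v)
def score(p,cs):
    return -sum(cv2.remap(cv2.GaussianBlur(M[c].astype(np.float32),(0,0),1.5),ln(p,c)[:,:1].astype(np.float32),ln(p,c)[:,1:].astype(np.float32),cv2.INTER_LINEAR).mean() for c in cs)
for cs in(["side"],["top"],["side","top"]):
    g=[(round(score((t,242.7),cs),2),t) for t in np.arange(46,70,1.)];print(cs,sorted(g)[:4])
b=min(((score((t,r),["side","top"]),t,r) for t in np.arange(46,70,.5) for r in range(236,252,1)));print(b)
E
python3 bar.py 10
```

```text
['side'] [(np.float32(-0.5), np.float64(55.0)), (np.float32(-0.37), np.float64(54.0)), (np.float32(-0.36), np.float64(56.0)), (np.float32(-0.13), np.float64(53.0))]
['top'] [(np.float32(-0.27), np.float64(67.0)), (np.float32(-0.19), np.float64(55.0)), (np.float32(-0.17), np.float64(66.0)), (np.float32(-0.16), np.float64(56.0))]
['side', 'top'] [(np.float32(-0.69), np.float64(55.0)), (np.float32(-0.52), np.float64(54.0)), (np.float32(-0.52), np.float64(56.0)), (np.float32(-0.27), np.float64(67.0))]
(np.float32(-0.69414586), np.float64(55.0), 243)
```

Request:
play_rows(
  increments=[
    {"linear": [0, 0.5, -0.23], "yaw": 0, "jaw": 0},
    {"linear": [0, 0.5, -0.21], "yaw": 0, "jaw": 0},
    {"linear": [0, 0.5, -0.21], "yaw": 0, "jaw": 0},
    {"linear": [0, 0.44, -0.19], "yaw": 0, "jaw": 0},
    {"linear": [0, 0, 0], "yaw": 0, "jaw": 0},
    {"linear": [0, 0, 0], "yaw": 0, "jaw": 0},
    {"linear": [0, 0, 0], "yaw": 0, "jaw": 0},
    {"linear": [0, 0, 0], "yaw": 0, "jaw": 0},
  ],
)

```text
time_s: 20.38
position: [581.1, -168.4, 333.5]
orientation: [-3.142, 0.003, 1.61]
force: [-10.2, 0.1, 14.8]
gripper_width: 11.7
finger_force: 61.7
```

```bash
python3 arc.py
python3 - <<'E'
from h import *
a=save("side","side11");b=save("top","top11")
f=lambda im,x,y:cv2.resize(im[y-50:y+50,x-50:x+50,::-1],(400,400),interpolation=cv2.INTER_CUBIC)
cv2.imwrite("pics/c11.png",np.hstack([f(a,350,195),f(b,400,175)]))
E
python3 bar.py 11; python3 arc.py
```

```text
r 248.8 theta 59.94 [ 581.1 -168.4  333.5] [-3.14154626  0.00335648  1.6103008 ] F [-10.2   0.1  14.8] 61.671037673950195 11.663153322029043
['side'] [(np.float32(-0.46), np.float64(60.0)), (np.float32(-0.37), np.float64(59.0)), (np.float32(-0.33), np.float64(47.0)), (np.float32(-0.29), np.float64(46.0))]
['top'] [(np.float32(-0.2), np.float64(67.0)), (np.float32(-0.17), np.float64(60.0)), (np.float32(-0.13), np.float64(59.0)), (np.float32(-0.13), np.float64(61.0))]
['side', 'top'] [(np.float32(-0.63), np.float64(60.0)), (np.float32(-0.5), np.float64(59.0)), (np.float32(-0.42), np.float64(61.0)), (np.float32(-0.36), np.float64(47.0))]
(np.float32(-0.626078), np.float64(60.0), 241)
r 248.8 theta 59.94 [ 581.1 -168.4  333.5] [-3.14153827  0.00340375  1.61032503] F [-10.2   0.2  15.1] 61.66593611240387 11.502385849439563
```

View pics/c11.png

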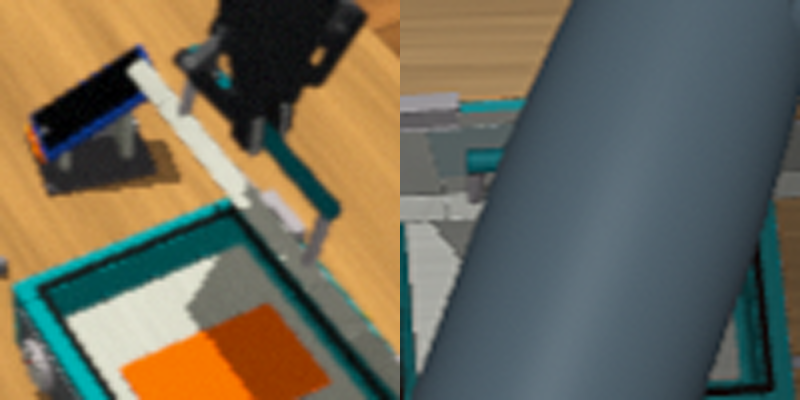

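The side view shows the lid open at 60°, its bar clamped between the fingers at about (390,120) in the crop, and the phone still flat on the stand against the orange lip. The arm is steady, so I'm handing in.

```bash
python3 -c "
from workcell import ctrl
print(ctrl.close_job())"
```

```text
the job is handed in; nothing more can be done
None
```

The phone is on the stand, screen up and flat with its lower end about 3 mm from the lip, and the arm is holding the lid open by its bar at 60° (measured from the camera images); I handed the job in, and it gave no pass or fail result.

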